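Clamp the covered deep-well plate on the plate shaker

ROBOT

A 6-joint arm with a two-finger parallel gripper is mounted at the origin on the work surface; the furniture and walls round the work are solid. World frame = base frame: x ahead of the robot, y to its left, z up, the work surface at z = 0. Lengths are in mm, angles in rad, forces in N, time in s.
With the tool pointing down it reaches from about 300 to 775 mm from the base axis. Payload 14.6 kg.
Tool frame: the origin (TCP) lies between the finger pads; the fingertips stand 8 mm ahead of it and the grasp point (between the pads) lies 11 mm behind it; y points along the fingers, x is the direction in which the jaws open and shut, and the axes are right-handed (so a half turn about y gives the same grasp; the last joint's range is limited). The gripper opens to 94 mm and grips with 3 to 60 N. Pads are 16 mm wide; open, the fingers measure 119 mm over their backs; the gripper's body (75 mm by 177 mm) begins 78 mm behind the grasp point.
Start: joints at [-1.185, 0.3, 1.521, -0, 1.321, -0.067], TCP at [240.609, -494.567, 213.446] pointing down, gripper open.
Joint ranges: [-3.03, 3.03], [-0.79, 2.21], [0.23, 2.52], [-1.04, 4.18], [0, 3.07], [-2.55, 2.55]. Speed limits (rad/s): [2.22, 2.22, 2.57, 3.14, 3.14, 3.14].

INTERFACE

Orientations are given as [roll, pitch, yaw] about the fixed x, y, z axes, in that order (R = Rz(yaw) Ry(pitch) Rx(roll)).
In Python, from cell import read_state, imaging, order gives the robot as it stands. The module is installed in compiled form; this text tells all that it offers.
- The arm moves only by the shell command python3 -m handwheel 'ROWS' [FORCE]. ROWS is JSON, a list that holds one entry, the list of rows, each a list of 7 numbers: the shift along the tool's x, y, z in mm, then the turn, a rotation vector about the tool's x, y, z in degrees, then the opening, from -1 (shut) to 1 (fully open), so that 0 is half open. A call has 1 to 5 rows; each row is the pose to reach, as a shift and turn from the pose measured when the call began, along the tool's axes at that moment; what a row does not reach only later rows make up. A row lasts 1/12 s, in which the tool goes at most 41.7 mm and 7.16 degrees, less where a joint would pass 70% of its speed; a pose out of reach is approached as far as the arm can. A call with a gripper value outside its range is refused whole. The fingers move at their own pace and stop on an object; FORCE is the grip in N (left out, the last holds). Time passes only in rows, so rows that repeat a pose let the fingers close. It gives the time, the measured TCP pose, the force and the opening at its end, in the units of the state.
- read_state(): the state, without advancing time (a new reading comes with each control period).
- imaging.camera(name): name is "side" or "top" or "wrist"; returns (picture, depth): 384x512x3 uint8, red, green, blue; 384x512 float32, mm along the optical axis (not along the pixel's ray), 0 where there is no reading.
- imaging.get_calibration(name): a dict with "mtx" (3x3 intrinsics, pixels), "dist" ([k1, k2, p1, p2, k3] as OpenCV has them; the pictures are not rectified), "world_from_camera" (4x4, takes a point from camera to world coordinates); the wrist camera has in their place "hand_eye" (4x4, takes a point from camera to tool coordinates, whose origin is the TCP and whose axes are the tool frame's). Camera axes: x right, y down, z forward; pixel columns grow to the right and rows downward; lengths in mm; the calibration is good to about 2 mm. A picture is of the moment at which its call begins: read the wrist's pose just before it. get_calibration takes no time and is no camera call.
- order.sign_off(): hands the job in, once; it reports no verdict.
The state is a dict: "clock": time; "joints": joint angles; "qd": joint speeds; "effort": joint torques, N m; "eef_pos": TCP position; "eef_rot": TCP orientation; "wrist_force": force on the tool from outside, world axes, zero at the start; "moment": the same for the moment, N m; "finger_gap": finger opening in mm.
Only numpy, scipy, OpenCV 4.12 (cv2) and the standard library are available. Lean on these libraries where they do the work, as an engineer would, in place of code of your own. Each camera call takes 0.05 s, during which the arm holds its last target.

TASK

Lock the covered deep-well plate onto the shaker so that it cannot jump out when the shaker runs: with the outside of a finger, push the clamp strap round until it lies across the plate against its stop, and only then push the red cam lever all the way down so that the rubber foot presses on the plate's cover. Only push: leave the plate sitting in its nest and do not disturb the things standing round about.

Things in the scene. Friction and masses are not known exactly. Their poses are not given: they have to be found in the camera images.
- shaker: White plate shaker fixed on the worktop; housing and platform 170 x 170 mm, platform top at 70 mm height. Origin on the worktop under its middle; -x side = front with dark control panel, z up. In its frame the clamp post stands at (30, 50) mm and the plate nest (four black corner lugs, 11 mm high) is centred at (0, -25) mm.
- deep_plate: White deep-well plate with blue sealing mat and steel cover, one loose unit of 0.3 to 0.5 kg in the nest (2 mm of play); 127.8 mm along its x, 85.5 mm along y, 51 mm tall; cover top 121 mm above the worktop. Origin: centre of its underside; z up.
- strap_pivot (a point): Point on the upright axis about which the clamp strap swings, fixed on the shaker at (30, 50) mm, at half the height of the strap (139 mm above the worktop, lever up). Axes as the shaker's.
- strap_end (a point): Centre line of the aluminium clamp strap at half its height, 90 mm out from the swing axis. The strap is a level bar 22 mm wide, 16 mm tall (131 to 147 mm above the worktop with the lever up, 6 mm lower when clamped), from 20 mm behind the axis to a round end 117 mm in front of it. Site x axis: along the strap, outwards; z up.
- strap_foot: Round black rubber foot, 21 mm across, under the strap 81 mm out from the swing axis, sprung (about 5 N per mm). Origin 3.5 mm above its face. With the lever up its face hovers 2 to 3 mm above the cover; lever down, it presses on the cover.
- strap_swing (a joint): Swing of the strap (with foot and lever) about the upright axis, rad. 0 = at its stop, foot over the plate's centre, strap heading -1.95 rad from the shaker's x axis; grows clockwise seen from above (heading -1.95 minus value). Starts at 1.05 to 1.5, pointing to the front, clear of the plate. Friction 0.12 N m (1.5 N at its end); stays where left.
- lever_axis (a point): Middle of the level hinge of the cam lever, on the swing axis 163 mm above the worktop; turns with the strap. Its x axis points along the strap (the lever leans to the other side, -x), its y axis is the hinge line, z up.
- lever_grip (a point): Centre of the red handle of the cam lever, 62 mm from its hinge. The handle is about 18 mm thick; the lever reaches 83 mm from the hinge and lies in the upright plane through the strap, on the side away from the foot.
- cam_lever (a joint): Cam lever angle, rad. 0 = up (63 degrees above level, leaning away from the strap), 1.10 = fully down at its stop (level, pointing away from the strap). Starts at 0 to 0.15. Friction 0.22 N m plus the foot's spring: 3 to 6 N at the handle; it stays where it is left.
- small_bottle: Small clear reagent bottle with a blue screw cap, 56 mm across, 104 mm tall, standing left of the front of the shaker. Bystander. Origin: centre of its underside.
- large_bottle: Large clear reagent bottle with a blue screw cap, 86 mm across, 176 mm tall, at the back left. Bystander. Origin: centre of its underside.
- tall_flask: Conical flask with a cream plug, 63 mm across, 163 mm tall, at the back left. Bystander. Origin: centre of its underside.
- short_flask: Conical flask with a beige plug, 63 mm across, 141 mm tall, at the left. Bystander. Origin: centre of its underside.
- freezer_box: Flat pale cardboard freezer box, 134 x 134 x 50 mm, left of the shaker. Bystander. Origin: centre of its underside.
- tube: Centrifuge tube with a blue cap lying on its side on the freezer box, 120 mm long, 19 mm thick. Bystander. Origin: centre of its underside.

How it is judged:
By the outcome, as a careful person would: the job done as asked, in the order asked, and still so for the second after the job is handed in, with the robot touching nothing.
It also fails if it takes over 48 s, if anything falls off the work surface, if the arm or the gripper's body presses on something with over 40 N, if the wrist force passes 120 N, or if a joint passes its speed limit or range.

## Working session

There is one attempt and no reset: what is moved stays moved. The work goes in short steps, Python scripts to look and compute and a shell command to move; the robot and the scene stay as the last step left them, time stands still between calls to the robot, and variables do not carry over. Pictures are saved under pics/ and viewed, and the job is handed in when it is done.

```bash
mkdir -p pics; ls
python3 - <<'E'
from cell import read_state, imaging, order
import cv2,numpy as np
print(read_state())
for n in ["side","top","wrist"]:
    p,d=imaging.camera(n); cv2.imwrite(f"pics/{n}0.png",p[:,:,::-1]); np.save(f"{n}0.npy",d)
    print(n,imaging.get_calibration(n))
E
```

```text
pics
{'clock': 0.0, 'joints': array([-1.18457362e+00,  3.00462349e-01,  1.52161215e+00, -3.63673039e-07,
        1.32071114e+00, -6.65957705e-02]), 'qd': array([-0.00153321, -0.00095302,  0.00061501,  0.00042247,  0.00160682,
       -0.00219288]), 'effort': array([ 5.79701482e-04, -5.31805301e+01, -3.52736807e+01,  7.08931102e-02,
        2.43788684e-02, -1.12987107e-04]), 'eef_pos': array([ 240.52352619, -494.31969416,  212.87799031]), 'eef_rot': array([-1.57071729e+00,  1.19036175e-03, -1.11797771e+00]), 'wrist_force': array([ 0.33455037, -0.81477399,  0.01085896]), 'moment': array([ 0.00770819,  0.02467382, -0.02231166]), 'finger_gap': 94.10269900509901}
side {'mtx': array([[366.25671909,   0.        , 255.94966105],
       [  0.        , 366.25671909, 195.11779089],
       [  0.        ,   0.        ,   1.        ]]), 'dist': array([-0.0081226,  0.       ,  0.       ,  0.       ,  0.       ]), 'world_from_camera': array([[ 9.95986270e-01,  6.82641855e-02, -5.78908568e-02,
         5.18236897e+02],
       [ 8.60803726e-02, -5.53314420e-01,  8.28512717e-01,
        -6.07585061e+02]
[... 685 characters left out ...]
8927936e+03],
       [ 0.00000000e+00,  0.00000000e+00,  0.00000000e+00,
         1.00000000e+00]])}
wrist {'mtx': array([[279.26546645,   0.        , 254.34723828],
       [  0.        , 279.26546645, 192.74469077],
       [  0.        ,   0.        ,   1.        ]]), 'dist': array([0.00754673, 0.        , 0.        , 0.        , 0.        ]), 'hand_eye': array([[ 9.99999922e-01, -3.60776596e-04, -1.58610346e-04,
        -2.64601120e-01],
       [ 7.18166178e-05, -2.28902153e-01,  9.73449433e-01,
        -1.71925571e+02],
       [-3.87504023e-04, -9.73449369e-01, -2.28902109e-01,
         6.57343698e+01],
       [ 0.00000000e+00,  0.00000000e+00,  0.00000000e+00,
         1.00000000e+00]])}
```

View pics/top0.png

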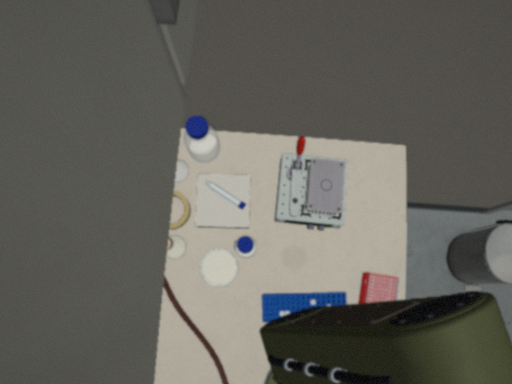

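View pics/side0.png

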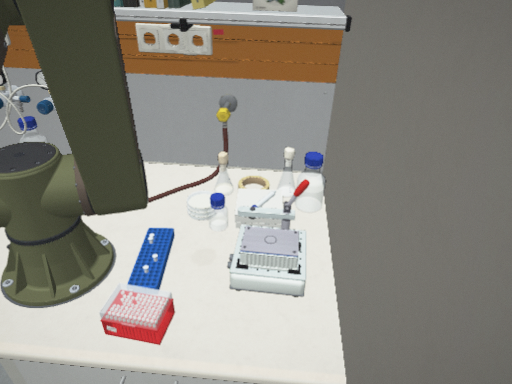

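View pics/wrist0.png

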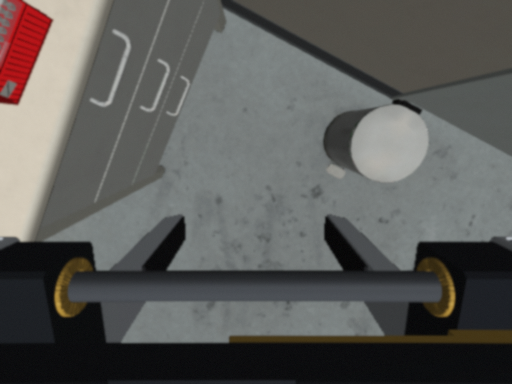

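The top view shows the shaker around (312,190) px. The strap runs along its left side from about (298,170) to (294,208), and the red lever is at (300,146), pointing away from the robot. I'll enlarge both views and measure.

```bash
cat > h.py <<'E'
import numpy as np,cv2
from cell import read_state, imaging
def world(n,uv,d):
    c=imaging.get_calibration(n); 
    xy=cv2.undistortPoints(np.array(uv,float).reshape(-1,1,2),c["mtx"],c["dist"]).reshape(-1,2)
    d=np.asarray(d,float).reshape(-1)
    P=np.c_[xy*d[:,None],d,np.ones(len(d))]
    return (c["world_from_camera"]@P.T).T[:,:3]
def at_z(n,uv,z):
    c=imaging.get_calibration(n); T=c["world_from_camera"]
    xy=cv2.undistortPoints(np.array(uv,float).reshape(-1,1,2),c["mtx"],c["dist"]).reshape(-1,2)
    r=(T[:3,:3]@np.c_[xy,np.ones(len(xy))].T).T
    s=(z-T[2,3])/r[:,2]
    return T[:3,3]+r*s[:,None]
def px(n,P):
    c=imaging.get_calibration(n); T=np.linalg.inv(c["world_from_camera"])
    q,_=cv2.projectPoints(np.array(P,float).reshape(-1,1,3),cv2.Rodrigues(T[:3,:3])[0],T[:3,3],c["mtx"],c["dist"]); return q.reshape(-1,2)
def cloud(n,d):
    v,u=np.mgrid[:384,:512]; return world(n,np.c_[u.ravel(),v.ravel()],d.ravel()).reshape(384,512,3)
E
python3 - <<'E'
from h import *
a=cv2.imread("pics/top0.png")[125:240,230:360]; cv2.imwrite("pics/topz.png",cv2.resize(a,None,fx=6,fy=5.2*6/5.2,interpolation=cv2.INTER_CUBIC)[:600])
a=cv2.imread("pics/side0.png")[140:300,190:350]; cv2.imwrite("pics/sidez.png",cv2.resize(a,None,fx=3.75,fy=3.75,interpolation=cv2.INTER_CUBIC))
W=cloud("top",np.load("top0.npy"))
for lo,hi in [(60,80),(112,128),(140,156)]:
    s=W[150:230,270:350].reshape(-1,3); m=(s[:,2]>lo)&(s[:,2]<hi); q=s[m]
    print(lo,len(q),q.min(0),q.max(0),q.mean(0),cv2.minAreaRect(q[:,:2].astype(np.float32)))
p=cv2.imread("pics/top0.png").astype(int)
m=(p[...,2]>120)&(p[...,1]<70)&(np.arange(384)[:,None]<200)
v,u=np.where(m);print("red",np.c_[u,v,W[v,u]].round(0))
E
```

```text
60 1809 [424.69226941 -46.78520444  63.37133729] [597.55627062 126.73048684  79.94407127] [499.10528161  60.99470558  71.04030336] ((511.99334716796875, 39.8203239440918), (169.73605346679688, 169.8547821044922), 88.0942153930664)
112 1849 [445.74445356 -28.65226775 112.01058406] [574.5892004   58.74249889 127.42609366] [508.93727383  14.98039436 121.50602373] ((510.28814697265625, 14.713756561279297), (84.92976379394531, 127.0811767578125), 88.17886352539062)
140 484 [427.74451181  78.43299321 141.32820594] [562.50039973 100.75597195 155.07362016] [486.26735861  90.19286548 147.42480964] ((495.1221618652344, 89.59371948242188), (22.31900405883789, 134.75503540039062), 89.98938751220703)
red [[301. 137. 584.  90. 234.]
 [302. 137. 584.  88. 236.]
 [303. 137. 584.  86. 236.]
 [299. 138. 581.  94. 236.]
 [300. 138. 582.  92. 235.]
 [301. 138. 581.  90. 236.]
 [302. 138. 581.  88. 236.]
 [303. 138. 581.  86. 237.]
 [299. 139. 580.  94. 234.]
 [300. 139. 579.  92. 237.]
 [301. 139. 578.  90. 239.]
 [302. 139. 579.  88. 238.]
 [303. 139. 580.  86. 236.]
 [300. 140. 577.  92. 235.]
 [301. 
[... 833 characters left out ...]
 [299. 147. 566.  92. 221.]
 [300. 147. 565.  90. 223.]
 [301. 147. 566.  88. 221.]
 [302. 147. 566.  86. 222.]
 [303. 147. 567.  83. 219.]
 [299. 148. 564.  92. 219.]
 [300. 148. 564.  90. 221.]
 [301. 148. 564.  88. 220.]
 [302. 148. 564.  85. 220.]
 [299. 149. 563.  91. 216.]
 [300. 149. 562.  90. 219.]
 [301. 149. 563.  87. 217.]
 [302. 149. 563.  85. 216.]
 [299. 150. 561.  91. 213.]
 [300. 150. 562.  89. 213.]
 [301. 150. 562.  87. 213.]
 [302. 150. 562.  85. 214.]
 [299. 151. 560.  91. 210.]
 [300. 151. 560.  89. 212.]
 [301. 151. 560.  86. 210.]
 [299. 152. 559.  90. 207.]
 [300. 152. 559.  88. 208.]
 [301. 152. 559.  86. 206.]
 [299. 153. 557.  90. 206.]
 [300. 153. 557.  88. 205.]]
```

View pics/topz.png

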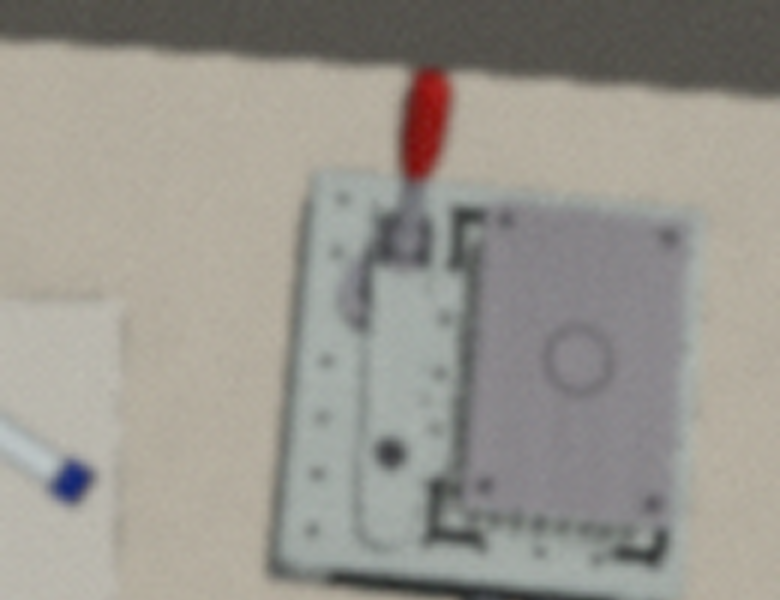

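View pics/sidez.png

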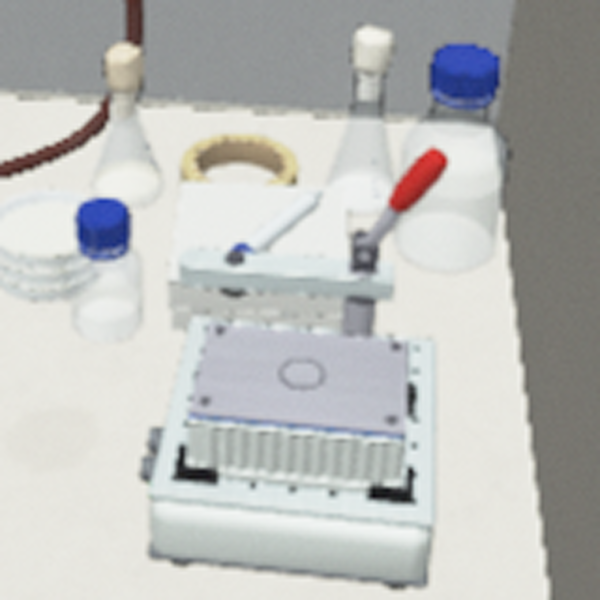

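The shaker is at about (512, 39.8) with yaw of about -1.9°. That puts the pivot near (543.6, 88.8). The strap heads about π, so swing is about 1.16. The plate height of 121 and strap top of 147 both match the given values. Next I'll check the bystanders near the path and write a target-to-row helper.

```bash
cat >> h.py <<'E'
from scipy.spatial.transform import Rotation as Ro
def row(p,yaw):
    s=read_state(); R=Ro.from_euler('xyz',s["eef_rot"]); T=Ro.from_euler('xyz',[-np.pi/2,0,yaw])
    d=R.inv().apply(np.array(p)-s["eef_pos"]); r=(R.inv()*T).as_rotvec(degrees=True)
    return np.r_[d,r].round(1).tolist()
yS=np.radians(-1.9); C=np.array([512.,39.8])
Rz=np.array([[np.cos(yS),-np.sin(yS)],[np.sin(yS),np.cos(yS)]])
PIV=C+Rz@[30,50]; H0=-1.95+yS
def push(sw,r=92,gap=0):   # TCP xy with the closed finger's back on the strap's side
    h=H0-sw; e=np.array([np.cos(h),np.sin(h)]); n=np.array([np.sin(h),-np.cos(h)]) # n: side away from stop
    return PIV+e*r+n*(11+12.5+gap), h+np.pi/2
E
python3 - <<'E'
from h import *
print(PIV,H0)
print(at_z("top",[[245,245]],104),at_z("top",[[197,127]],176),at_z("top",[[174,243]],141),at_z("top",[[183,172]],163))
for s in [1.16,.8,.4,0]: print(s,push(s))
p,_=push(1.16,gap=25)
print(row([300,-300,290],-1.118),row([p[0],p[1],290],-np.pi/2))
E
```

```text
[543.6412654   88.77785545] -1.9831612557878922
[[356.00379592 194.8204584  104.        ]] [[611.22701411 324.71863136 176.        ]] [[345.02671186 354.14842258 141.        ]] [[505.5495931  347.31142713 163.        ]]
1.16 (array([451.67824072, 112.42213788]), np.float64(-1.5723649289929957))
0.8 (array([449.24409124,  78.51026026]), np.float64(-1.2123649289929954))
0.4 (array([460.69410023,  42.56078294]), np.float64(-0.8123649289929955))
0 (array([485.23964276,  13.90796515]), np.float64(-0.4123649289929956))
[-148.9, -76.8, 138.5, -0.0, 0.0, -0.0] [-475.8, -76.5, 466.3, 0.0, 25.9, -0.0]
```

```bash
python3 -m handwheel '[[[-20,-35,20,0,0,0,-1],[-50,-70,45,0,0,0,-1],[-80,-77,75,0,0,0,-1],[-110,-77,105,0,0,0,-1],[-140,-77,135,0,0,0,-1]]]' 20
python3 -m handwheel '[[[-30,0,30,0,0,0,-1],[-60,0,60,0,0,0,-1],[-90,0,90,0,0,0,-1],[-120,0,118,0,0,0,-1],[-145,0,145,0,0,0,-1]]]'
python3 - <<'E'
from h import *
s=read_state();print(s["clock"],s["eef_pos"],s["eef_rot"],s["finger_gap"])
p,_=push(1.16,gap=25)
print(row([p[0],p[1],290],-np.pi/2))
E
```

```text
clock: 0.57
eef_pos: [296.1, -321.7, 290.7]
eef_rot: [-1.57, -0.001, -1.119]
wrist_force: [1.1, 0.1, 0.8]
finger_gap: 64.1
clock: 0.98
eef_pos: [363.1, -125.8, 290.8]
eef_rot: [-1.57, -0.001, -1.119]
wrist_force: [1.0, -0.7, 0.2]
finger_gap: 31.0
0.9833 [ 363.09432084 -125.78727812  290.80458407] [-1.56998384e+00 -9.91326183e-04 -1.11909456e+00] 31.02606670026057
[-198.1, 0.8, 194.6, -0.1, 25.9, 0.0]
```

```bash
python3 -m handwheel '[[[-30,1,30,0,5,0,-1],[-60,1,60,0,10,0,-1],[-90,1,90,0,15,0,-1],[-118,1,118,0,20,0,-1],[-148,1,146,0,26,0,-1]]]'
python3 - <<'E'
from h import *
p,_=push(1.16,gap=25)
print(row([p[0],p[1],290],-np.pi/2))
E
```

```text
clock: 1.4
eef_pos: [424.7, 55.8, 289.8]
eef_rot: [-1.569, -0.001, -1.565]
wrist_force: [1.3, -1.6, 0.5]
finger_gap: 0.7
[-81.5, -0.2, 27.5, -0.1, 0.3, 0.0]
```

```bash
python3 -m handwheel '[[[-30,0,10,0,0,0,-1],[-60,0,20,0,0,0,-1],[-82,0,27,0,0,0,-1],[-82,40,27,0,0,0,-1],[-82,75,27,0,0,0,-1]]]'
python3 - <<'E'
from h import *
p,_=push(1.16,gap=25)
print(row([p[0],p[1],141],-np.pi/2))
s,_=imaging.camera("side");t,_=imaging.camera("top");w,_=imaging.camera("wrist")
cv2.imwrite("pics/a.png",np.hstack([cv2.resize(s[100:300,170:370],(400,400)),cv2.resize(t[120:320,200:400],(400,400))])[:,:,::-1]);cv2.imwrite("pics/aw.png",w[:,:,::-1])
E
```

```text
clock: 1.82
eef_pos: [451.6, 139.2, 213.9]
eef_rot: [-1.568, -0.0, -1.563]
wrist_force: [1.3, 0.9, -1.3]
finger_gap: 0.3
[1.7, 72.9, -0.1, -0.2, 0.5, 0.0]
```

View pics/a.png

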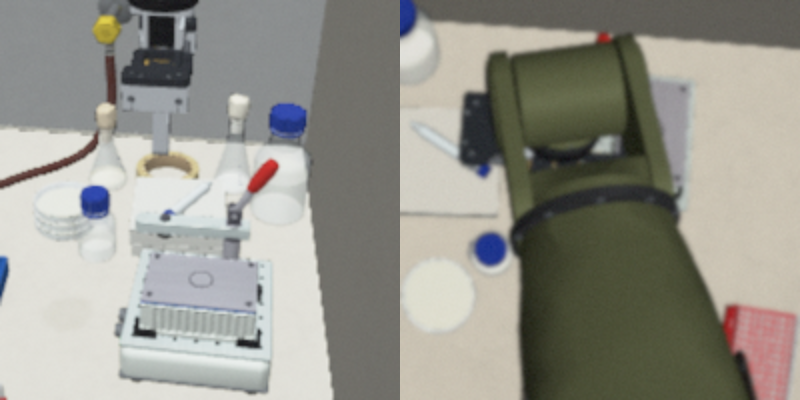

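View pics/aw.png

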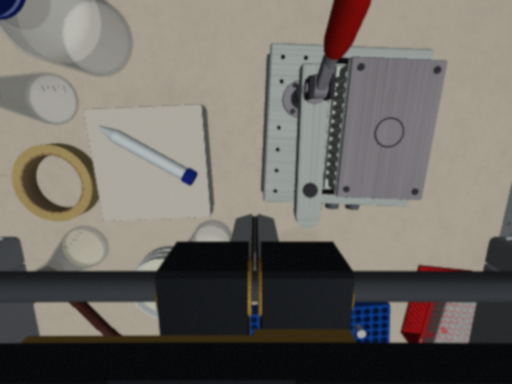

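In the wrist view, the shut fingertips at (255,218) are left of the strap end at (308,215), and nothing lies beneath them. I'll descend beside the strap, then push.

```bash
python3 -m handwheel '[[[1,35,0,0,0,0,-1],[1,60,0,0,0.5,0,-1],[1,73,0,0,0.5,0,-1],[1,73,0,0,0.5,0,-1]]]'
python3 - <<'E'
from h import *
for s in [1.16,1.06,.96,.86,.76]:
  p,y=push(s); print(row([*p,141],y))
E
```

```text
clock: 2.3
eef_pos: [450.3, 136.3, 140.7]
eef_rot: [-1.575, -0.002, -1.574]
wrist_force: [-0.7, -0.2, 1.1]
finger_gap: 0.3
[23.9, -0.3, 1.5, 0.2, -0.1, 0.1]
[33.2, -0.2, -0.4, 0.2, -5.8, 0.1]
[42.6, -0.2, -1.3, 0.2, -11.6, 0.1]
[52.1, -0.2, -1.3, 0.2, -17.3, 0.1]
[61.5, -0.2, -0.3, 0.3, -23.0, 0.1]
```

```bash
python3 -m handwheel '[[[12,0,1,0,0,0,-1],[20,0,1,0,0,0,-1],[26,0,1,0,-2,0,-1],[31,0,0,0,-5,0,-1],[36,0,-1,0,-8,0,-1]]]'
python3 - <<'E'
from h import *
for s in [1.06,.96,.86,.76,.66]:
  p,y=push(s); print(row([*p,141],y))
E
```

```text
clock: 2.72
eef_pos: [450.3, 99.9, 143.2]
eef_rot: [-1.572, -0.001, -1.433]
wrist_force: [1.1, 2.5, 0.3]
finger_gap: 0.5
[-3.2, 2.2, -0.1, 0.0, 2.3, 0.0]
[6.0, 2.2, -2.3, 0.0, -3.5, 0.0]
[15.4, 2.2, -3.6, 0.0, -9.2, 0.0]
[24.9, 2.2, -4.0, 0.1, -14.9, 0.0]
[34.3, 2.2, -3.5, 0.1, -20.7, 0.0]
```

```bash
python3 -m handwheel '[[[6,2,-2,0,-4,0,-1],[11,2,-3,0,-7,0,-1],[17,2,-4,0,-10,0,-1],[23,2,-4,0,-14,0,-1],[29,2,-4,0,-17,0,-1]]]'
python3 - <<'E'
from h import *
for s in [.66,.56,.46,.36]:
  p,y=push(s); print(row([*p,141],y))
E
```

```text
clock: 3.13
eef_pos: [451.3, 70.3, 143.5]
eef_rot: [-1.569, -0.001, -1.133]
wrist_force: [0.2, 1.8, 0.3]
finger_gap: 0.7
[4.5, 2.5, -1.8, -0.1, -3.5, 0.1]
[13.9, 2.5, -3.1, -0.1, -9.2, 0.1]
[23.4, 2.5, -3.5, -0.1, -14.9, 0.1]
[32.9, 2.6, -2.9, -0.1, -20.7, 0.1]
```

```bash
python3 -m handwheel '[[[6,3,-2,0,-4,0,-1],[12,3,-3,0,-8,0,-1],[18,3,-4,0,-11,0,-1],[24,3,-4,0,-15,0,-1],[30,3,-3,0,-19,0,-1]]]'
python3 - <<'E'
from h import *
for s in [.36,.26,.16,.06,0,-.03]:
  p,y=push(s); print(row([*p,142],y))
E
```

```text
clock: 3.55
eef_pos: [462.1, 41.3, 142.8]
eef_rot: [-1.567, -0.003, -0.799]
wrist_force: [-2.1, -0.2, 0.1]
finger_gap: 0.4
[1.8, 0.8, -1.0, -0.2, -1.5, 0.2]
[11.1, 0.9, -2.7, -0.2, -7.2, 0.2]
[20.6, 0.9, -3.4, -0.2, -13.0, 0.2]
[30.1, 0.9, -3.1, -0.2, -18.7, 0.2]
[35.7, 1.0, -2.5, -0.2, -22.1, 0.2]
[38.5, 1.0, -2.1, -0.2, -23.9, 0.2]
```

```bash
python3 -m handwheel '[[[6,1,-2,0,-4,0,-1],[12,1,-3,0,-8,0,-1],[18,1,-3,0,-11,0,-1],[24,1,-3,0,-15,0,-1],[28,1,-3,0,-18,0,-1]]]'
python3 - <<'E'
from h import *
for s in [.06,0,-.03]:
  p,y=push(s); print(row([*p,142],y))
E
```

```text
clock: 3.97
eef_pos: [480.5, 18.4, 144.1]
eef_rot: [-1.568, -0.006, -0.482]
wrist_force: [-1.5, 0.8, -0.4]
finger_gap: 0.6
[0.7, 2.1, -0.5, -0.2, -0.5, 0.4]
[6.3, 2.2, -1.7, -0.2, -4.0, 0.4]
[9.1, 2.2, -2.2, -0.2, -5.7, 0.4]
```

Now slow steps onto the stop, watching the force.

```bash
python3 -m handwheel '[[[2,2,-1,0,-1,0,-1],[4,2,-1,0,-2,0,-1],[5,2,-1,0,-4,0,-1]]]'
python3 -m handwheel '[[[2,1,0,0,0,0,-1],[3,1,0,0,0,0,-1]]]'
python3 - <<'E'
from h import *
s=read_state();print(s["eef_pos"],s["wrist_force"])
for s in [0,-.03]:
  p,y=push(s); print(row([*p,142],y))
E
```

```text
clock: 4.22
eef_pos: [485.1, 14.7, 143.9]
eef_rot: [-1.568, -0.008, -0.412]
wrist_force: [-3.0, -0.1, 0.3]
finger_gap: 0.5
clock: 4.38
eef_pos: [487.1, 13.6, 143.7]
eef_rot: [-1.568, -0.006, -0.413]
wrist_force: [-12.0, 4.7, 1.1]
finger_gap: 0.1
[487.10778652  13.61299221 143.68477109] [-12.04649183   4.72517807   1.12146844]
[-1.8, 1.7, -0.5, -0.2, -0.0, 0.3]
[0.9, 1.7, -1.1, -0.2, -1.8, 0.3]
```

The force rose to about 13 N against roughly 2 N of swing friction, so the strap is on its stop. I'll back off, rise and look.

```bash
python3 -m handwheel '[[[-3,0,0,0,0,0,-1],[-12,0,0,0,0,0,-1],[-25,0,0,0,0,0,-1],[-25,-40,0,0,0,0,-1],[-25,-80,0,0,0,0,-1]]]'
python3 -m handwheel '[[[-10,-40,0,0,0,0,-1],[-35,-75,-10,0,0,0,-1],[-70,-75,-30,0,0,0,-1],[-90,-75,-50,0,0,0,-1],[-90,-75,-50,0,0,0,-1]]]'
python3 - <<'E'
from h import *
st=read_state()
s,_=imaging.camera("side");t,d=imaging.camera("top");w,wd=imaging.camera("wrist");np.save("wd1.npy",wd)
np.save("st1.npy",np.r_[st["eef_pos"],st["eef_rot"]])
cv2.imwrite("pics/b.png",np.hstack([cv2.resize(s[100:300,170:370],(400,400)),cv2.resize(t[120:320,200:400],(400,400))])[:,:,::-1]);cv2.imwrite("pics/bw.png",w[:,:,::-1])
E
```

```text
clock: 4.8
eef_pos: [462.2, 23.9, 224.2]
eef_rot: [-1.569, -0.003, -0.413]
wrist_force: [1.1, -0.7, 1.2]
finger_gap: 0.5
clock: 5.22
eef_pos: [356.3, 13.7, 300.6]
eef_rot: [-1.568, -0.008, -0.414]
wrist_force: [-0.2, 0.8, -0.4]
finger_gap: 0.4
```

View pics/b.png

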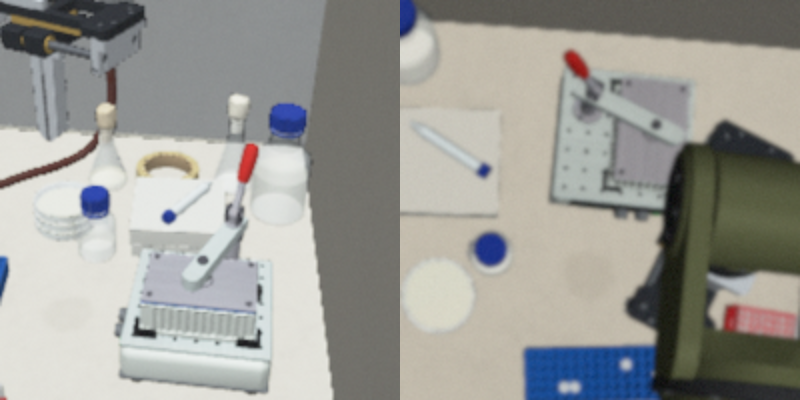

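View pics/bw.png

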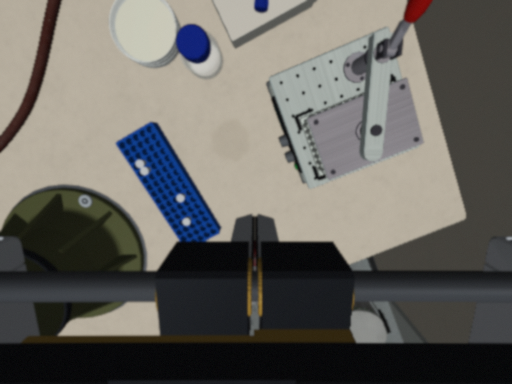

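The strap now lies diagonally across the cover: its end is at about (195,278) in the side crop and its foot bolt at about (657,124) in the top crop. I'll measure the heading and the lever.

Run:
```python
from h import *
t,d=imaging.camera("top"); W=cloud("top",d)
s=W[140:230,270:350].reshape(-1,3); q=s[(s[:,2]>139)&(s[:,2]<152)]; q=q[(q[:,0]<540)&(q[:,1]>-25)&(q[:,0]>480)&(q[:,1]<85)]
print(len(q),cv2.minAreaRect(q[:,:2].astype(np.float32)), q.mean(0)); c=q.mean(0)[:2]
print("heading",np.arctan2(*(c-PIV)[::-1]),"expect",H0)
q=s[(s[:,2]>112)&(s[:,2]<126)];print(cv2.minAreaRect(q[:,:2].astype(np.float32)))
p=t.astype(int); m=(p[...,0]>110)&(p[...,1]<70)&(np.arange(384)[:,None]<200)&(W[...,2]>150)
r=W[m];r=r[np.argsort(r[:,2])];print(len(r),r[::6].round(0))
e=-np.array([np.cos(H0),np.sin(H0)]);n=np.array([-e[1],e[0]])
for a in r[::6]: print(((a[:2]-PIV)@e).round(1),((a[:2]-PIV)@n).round(1),(a[2]-163).round(1))
```

```text
428 ((518.6851806640625, 32.58692169189453), (108.44359588623047, 23.699676513671875), 66.46696472167969) [516.94699303  31.90010617 147.0234118 ]
heading -2.009605967288297 expect -1.9831612557878922
((511.3746337890625, 36.177730560302734), (127.39187622070312, 126.1743392944336), 87.69114685058594)
81 [[545. 105. 204.]
 [545. 107. 210.]
 [547. 108. 212.]
 [552. 106. 217.]
 [551. 109. 219.]
 [550. 111. 222.]
 [549. 120. 225.]
 [553. 114. 228.]
 [551. 125. 231.]
 [551. 120. 232.]
 [552. 127. 234.]
 [561. 121. 235.]
 [556. 123. 236.]
 [553. 123. 239.]]
15.1 5.1 40.8
17.7 6.0 47.0
18.6 4.7 49.3
19.5 -1.1 53.5
21.3 0.9 56.5
23.0 2.7 59.1
30.4 7.6 61.8
26.5 1.7 65.4
35.8 7.4 67.6
31.9 5.9 69.1
38.4 7.6 71.2
36.7 -3.1 72.3
36.5 2.2 73.2
35.3 5.0 75.8
```

The measured heading of -1.98 matches the expected -1.983, so the strap is at its stop. Now I'll move over the pivot, on the inner side of the lever.

```bash
cat >> h.py <<'E'
E_=-np.array([np.cos(H0),np.sin(H0)])
def lev(deg,R=62,t=9):
    a=np.radians(deg); e=R*np.cos(a)-t*np.sin(a)-8; z=163+R*np.sin(a)+t*np.cos(a)+8
    return [*(PIV+E_*e),z]
E
python3 - <<'E'
from h import *
print(row([*(PIV-4*E_),300],H0+np.pi/2), [np.round(lev(a),1).tolist() for a in (75,63,30,0)])
E
```

```text
[138.4, 0.1, 138.1, -0.1, -0.1, 0.2] [[543.4, 88.2, 233.2], [548.5, 99.9, 230.3], [560.2, 126.5, 209.8], [565.3, 138.3, 180.0]]
```

```bash
python3 -m handwheel '[[[30,0,30,0,0,0,-1],[58,0,58,0,0,0,-1],[86,0,86,0,0,0,-1],[112,0,112,0,0,0,-1],[138,0,138,0,0,0,-1]]]'
python3 -m handwheel '[[[0,0,0,0,0,0,-1]]]'
python3 - <<'E'
from h import *
print(row([*(PIV-4*E_),236],H0+np.pi/2))
E
```

```text
clock: 5.83
eef_pos: [543.9, 86.5, 298.8]
eef_rot: [-1.569, -0.003, -0.413]
wrist_force: [-0.4, -0.9, 1.3]
finger_gap: 0.7
clock: 5.92
eef_pos: [547.8, 88.5, 295.5]
eef_rot: [-1.571, 0.001, -0.412]
wrist_force: [-1.3, -0.3, -1.0]
finger_gap: 0.1
[-3.9, 59.5, -5.4, 0.0, 0.0, -0.0]
```

```bash
python3 -m handwheel '[[[-4,20,-6,0,0,0,-1],[-4,40,-6,0,0,0,-1],[-4,59,-6,0,0,0,-1],[-4,59,-6,0,0,0,-1]]]'
python3 - <<'E'
from h import *
for a in (75,68,63,58,53,48): print(a,row(lev(a),H0+np.pi/2))
s,_=imaging.camera("side");w,wd=imaging.camera("wrist")
cv2.imwrite("pics/c.png",np.hstack([cv2.resize(s[100:300,200:400],(400,400)),cv2.resize(w,(400,400))])[:,:,::-1])
E
```

```text
clock: 6.25
eef_pos: [540.6, 84.7, 232.2]
eef_rot: [-1.574, 0.007, -0.412]
wrist_force: [1.2, 1.1, -0.4]
finger_gap: 0.6
75 [1.2, -1.1, 4.3, 0.2, 0.0, -0.4]
68 [1.2, 0.2, 11.8, 0.2, 0.0, -0.4]
63 [1.2, 1.8, 17.1, 0.2, 0.0, -0.4]
58 [1.2, 3.7, 22.2, 0.2, 0.0, -0.4]
53 [1.2, 6.1, 27.1, 0.2, 0.0, -0.4]
48 [1.2, 8.9, 31.8, 0.2, 0.0, -0.4]
```

View pics/c.png

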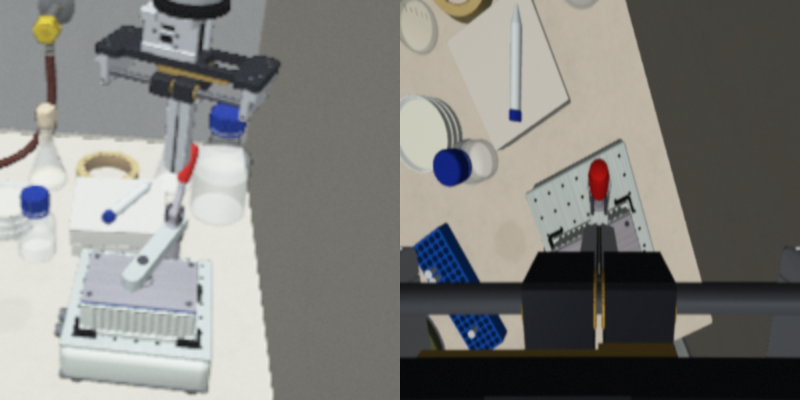

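The red lever at about (599,180) in the wrist panel is in line with the fingers at about (598,240), so they're well centred. I'll push along the arc.

```bash
python3 -m handwheel '[[[0.5,0,8,0,0,0,-1],[0.5,0.5,13,0,0,0,-1],[0.5,2,17,0,0,0,-1],[0.5,3.5,22,0,0,0,-1],[0.5,6,27,0,0,0,-1]]]'
python3 - <<'E'
from h import *
for a in (53,48,43,38,33,28): print(a,row(lev(a),H0+np.pi/2))
E
```

```text
clock: 6.77
eef_pos: [553.4, 109.6, 230.8]
eef_rot: [-1.572, 0.001, -0.412]
wrist_force: [-0.5, -2.6, 3.5]
finger_gap: 0.5
53 [-0.6, 4.9, -0.9, 0.1, 0.0, -0.0]
48 [-0.6, 7.7, 3.8, 0.1, 0.0, -0.0]
43 [-0.6, 10.9, 8.2, 0.1, 0.0, -0.0]
38 [-0.6, 14.5, 12.3, 0.1, 0.0, -0.0]
33 [-0.6, 18.5, 16.1, 0.1, 0.0, -0.0]
28 [-0.6, 22.7, 19.5, 0.1, 0.0, -0.0]
```

```bash
python3 -m handwheel '[[[0,6,0,0,0,0,-1],[0,9,4,0,0,0,-1],[0,12,8,0,0,0,-1],[0,16,12,0,0,0,-1],[0,20,16,0,0,0,-1]]]'
python3 - <<'E'
from h import *
for a in (43,38,33,28,23,18,13): print(a,row(lev(a),H0+np.pi/2))
E
```

```text
clock: 7.18
eef_pos: [560.0, 124.6, 210.5]
eef_rot: [-1.572, 0.001, -0.412]
wrist_force: [-0.4, -1.3, 2.5]
finger_gap: 0.3
43 [-0.6, -9.4, -8.2, 0.0, 0.0, -0.0]
38 [-0.6, -5.8, -4.1, 0.0, 0.0, -0.0]
33 [-0.6, -1.8, -0.3, 0.0, 0.0, -0.0]
28 [-0.6, 2.4, 3.1, 0.0, 0.0, -0.0]
23 [-0.6, 7.0, 6.1, 0.0, 0.0, -0.0]
18 [-0.6, 11.8, 8.8, 0.0, 0.0, -0.0]
13 [-0.6, 16.8, 11.0, 0.0, 0.0, -0.0]
```

```bash
python3 -m handwheel '[[[0,3,3,0,0,0,-1],[0,7,6,0,0,0,-1],[0,12,9,0,0,0,-1],[0,17,11,0,0,0,-1],[0,21,12,0,0,0,-1]]]'
python3 - <<'E'
from h import *
for a in (13,8,3,0,-5): print(a,row(lev(a),H0+np.pi/2))
E
```

```text
clock: 7.6
eef_pos: [565.0, 136.0, 188.9]
eef_rot: [-1.571, 0.001, -0.412]
wrist_force: [-0.2, -0.2, 4.8]
finger_gap: 0.5
13 [-0.6, -4.8, -1.5, 0.0, 0.0, -0.0]
8 [-0.6, 0.4, 0.3, 0.0, 0.0, -0.0]
3 [-0.6, 5.7, 1.6, 0.0, 0.0, -0.0]
0 [-0.6, 8.9, 2.2, 0.0, 0.0, -0.0]
-5 [-0.6, 14.3, 2.7, 0.0, 0.0, -0.0]
```

```bash
python3 -m handwheel '[[[0,3,1,0,0,0,-1],[0,6,2,0,0,0,-1],[0,9,2,0,0,0,-1]]]'
python3 -m handwheel '[[[0,2,0,0,0,0,-1],[0,3,0,0,0,0,-1]]]'
```

```text
clock: 7.85
eef_pos: [566.1, 138.3, 180.2]
eef_rot: [-1.57, -0.0, -0.412]
wrist_force: [-1.9, 2.8, 21.0]
finger_gap: 0.6
clock: 8.02
eef_pos: [566.7, 138.5, 179.5]
eef_rot: [-1.568, -0.003, -0.412]
wrist_force: [-7.4, -1.7, 27.2]
finger_gap: 0.5
```

The force jumped to 27 N against the expected 3–6 N, with the lever level at TCP z 179.5. It's at its stop. I'll lift straight off and look.

```bash
python3 -m handwheel '[[[0,-5,0,0,0,0,-1],[0,-30,0,0,0,0,-1],[0,-65,0,0,0,0,-1],[0,-100,0,0,0,0,-1],[0,-120,0,0,0,0,-1]]]'
python3 -m handwheel '[[[-30,0,-30,0,0,0,-1],[-60,0,-60,0,0,0,-1],[-90,0,-90,0,0,0,-1],[-115,0,-115,0,0,0,-1],[-140,0,-140,0,0,0,-1]]]'
python3 -m handwheel '[[[-20,0,-20,0,0,0,-1],[-20,0,-20,0,0,0,-1],[-20,0,-20,0,0,0,-1]]]'
python3 - <<'E'
from h import *
s,_=imaging.camera("side");t,d=imaging.camera("top");w,_=imaging.camera("wrist")
cv2.imwrite("pics/d.png",np.hstack([cv2.resize(s[100:300,170:370],(400,400)),cv2.resize(t[120:320,200:400],(400,400))])[:,:,::-1])
cv2.imwrite("pics/dz.png",cv2.resize(s[160:280,210:330],(600,600),interpolation=cv2.INTER_CUBIC)[:,:,::-1])
W=cloud("top",d)
s=W[130:230,260:350].reshape(-1,3); q=s[(s[:,2]>132)&(s[:,2]<150)]; q=q[(q[:,0]<540)&(q[:,1]>-25)&(q[:,0]>480)&(q[:,1]<85)]
r=cv2.minAreaRect(q[:,:2].astype(np.float32));print(r,np.radians(r[2]-180),H0,"z",np.median(q[:,2]))
p=t.astype(int); m=(p[...,0]>110)&(p[...,1]<70)&(np.arange(384)[:,None]<200)&(W[...,2]>130)&(W[...,0]>500)
for a in W[m][::6]: print(((a[:2]-PIV)@E_).round(1),((a[:2]-PIV)@[-E_[1],E_[0]]).round(1),a[2].round(1))
q=s[(s[:,2]>112)&(s[:,2]<126)&(s[:,1]<75)];print(cv2.minAreaRect(q[:,:2].astype(np.float32)),np.median(q[:,2]))
E
```

```text
clock: 8.43
eef_pos: [566.6, 138.6, 303.0]
eef_rot: [-1.566, -0.006, -0.412]
wrist_force: [0.1, 0.3, 0.3]
finger_gap: 0.2
clock: 8.85
eef_pos: [380.2, 66.0, 300.8]
eef_rot: [-1.565, -0.005, -0.412]
wrist_force: [-0.1, -0.3, 0.3]
finger_gap: 0.3
clock: 9.1
eef_pos: [353.4, 55.6, 301.0]
eef_rot: [-1.564, -0.007, -0.412]
wrist_force: [0.3, 0.0, 0.3]
finger_gap: 0.5
((522.9664306640625, 44.05961990356445), (84.1451644897461, 22.63479232788086), 66.50398254394531) -1.980879192509113 -1.9831612557878922 z 141.62799466420466
76.6 -1.5 174.1
69.6 -2.8 173.3
70.5 0.5 173.8
71.4 3.7 173.7
59.2 -2.2 175.4
64.2 2.8 174.4
69.1 8.1 174.4
57.2 1.2 172.7
64.4 7.1 170.8
52.0 1.5 173.9
59.0 7.9 173.8
47.0 1.3 173.1
52.3 5.5 169.5
39.9 0.2 173.1
39.0 1.7 171.1
((525.3430786132812, 20.999345779418945), (98.69065856933594, 97.21041107177734), 89.62535858154297) 121.60360447054506
```

View pics/d.png

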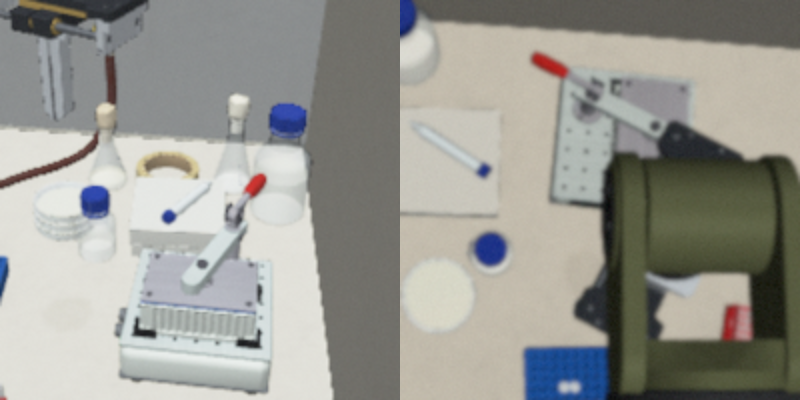

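View pics/dz.png

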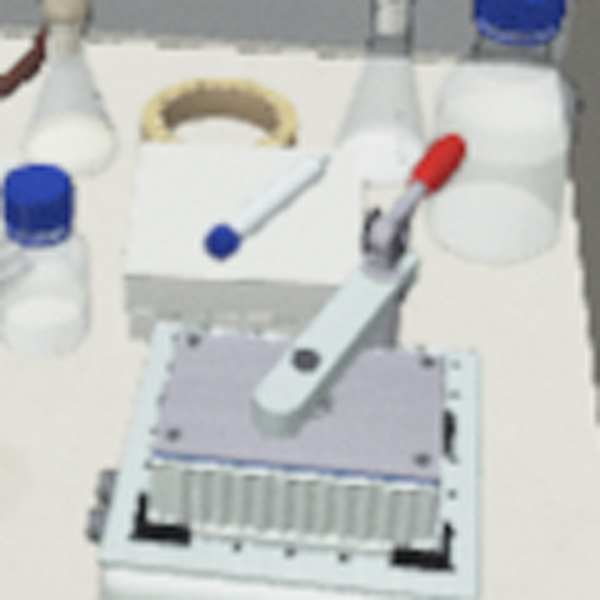

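The strap's heading is still -1.98. Its top is down from 147 to 141.6 mm, which is the 6 mm clamp drop, and the lever is level, with its upper side at 173–174 mm along its length. The plate and bystanders look unchanged, and the robot is clear of everything.

```bash
python3 -c "
from cell import order
print(order.sign_off())"
```

```text
the job is handed in; nothing more can be done
None
```

The deep-well plate is clamped onto the shaker, and I handed the job in about 9 s into the 48 s allowed. No verdict was reported.

- **Strap:** I swung it round with the back of the shut fingers until it met its stop, where the force rose to about 13 N. The measured heading was -1.981 rad against the expected -1.983, and it was the same after clamping.
- **Lever:** I then pushed it down along its arc until it met its stop, at 27 N. In the last check it is level, to within about 1–2°. The strap top had dropped from about 147 to 141.6 mm, which matches the 6 mm expected when clamped.
- **Plate and surroundings:** The pictures show the plate still in its nest and the things around it where they were. The cover top is at 121.6 mm. The arm was partly hiding the plate in the last top view, so the plate outline from that view was incomplete, and I judged its position from the side picture and the cover height.
- **Disagreements:** The tool ran 2–5 mm higher than commanded during parts of the pushes, without effect. The lever's upper side measured 1–2 mm higher than computed, which is within the camera calibration.

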